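# Set the stirrer dial and lower the pipette

### The job

Get the stirring stand ready: turn its speed knob until the pointer stands at the little set tab on the rim of the scale, and let go. Then press the small lift lever on the stand's head all the way down, so that the glass pipette dips into the neck of the decanter. Leave the set tab where it is, and do not disturb the decanter or the other things on the shelf.

Things in the scene. Friction and masses are not known exactly. Their poses are not given: they have to be found in the camera images.
- stand: Stirring stand, fixed: grey slab 200 (x) x 360 (y) x 45 mm high; origin under its centre, -x side faces the robot. On top, in its frame (mm): at (-20, 100) the knob on a round white scale (radius 68, 11 ticks 27 deg apart); at (0, -100) a steel disc, 4 high, with the decanter; at (78, -100) a column carrying the head.
- head (a point): Centre of the stand's head, at its local (38, -100, 225) mm: a dark block 104 (stand's x) x 32 x 26 mm. The glass pipette slides through it at local (0, -100); its rubber bulb reaches up to 278 mm above the table. Axes as the stand's.
- speed_knob (a joint): Angle of the black speed knob, rad, 0 to 4.71, growing clockwise seen from above. The pointer's direction in the stand's frame is at angle (2.356 - value) from local +x towards +y. Friction holds it anywhere.
- knob_grip (a point): On the knob's axis, 80 mm above the table, a good height for the TCP. The grip is an upright bar 13 mm thick and 48 long, 55.5 to 89.5 mm above the table, on a skirt of radius 28. x axis: along the bar towards the pointer; z up. A white line on the bar's top runs to the pointer end.
- pointer_tip (a point): End of the knob's pointer, a black finger at the foot of the knob, 39 mm from the axis and 51 mm above the table; axes as knob_grip.
- set_tab (a joint): Angle of the set tab round the knob's axis, rad, same zero and direction as speed_knob: the pointer stands at the tab when both values are equal. Stiff; must not be moved.
- tab_point (a point): Inner point of the set tab, a small brass tab 14 (radially) x 12 x 5 mm with a wedge point (lying on the rim of the scale, top 52 mm above the table), 49 mm from the knob's axis; x axis points outward from the knob's axis, z up.
- lift_lever (a joint): Angle of the lift lever, rad: 0 = raised (35 deg above level), 0.9 = fully down at its stop (17 deg below level). About 1.5 to 2 N at the tip moves it and it stays where it is left. The pipette sinks with it, 40 mm per rad.
- lever_tip (a point): Centre of the black roller at the lever's end (radius 9 mm, 28 mm wide along the stand's y), 85 mm from the pivot. The pivot is at the stand's local (30, -62, 225) mm, the lever points to the stand's -x. Roller centre height: 274 mm raised (value 0), 201 mm fully down; press it from above.
- decanter: Empty flask-shaped glass decanter, loose, 110 mm high, base radius 46, neck radius 18 mm; stands on the stand's steel disc; origin at the centre of its underside.
- stopper: Cork stopper 34 mm high, radius 17, standing on the stand's slab between knob and lever; origin under its centre.
- bitters: Small amber bottle, radius 22, 120 mm high, behind the stand; origin under its centre.
- jigger: Steel measuring cup, radius 22, 60 mm high, behind the stand; origin under its centre.
- tumbler_a: Glass tumbler, rim radius 37, 85 mm high, beyond the stand's knob end; origin under its centre.
- tumbler_b: A second tumbler like the first, farther from the robot; origin under its centre.
- bowl: Sage green ceramic bowl, rim radius 65, 50 mm high, beyond the stand's decanter end; origin under its centre.
- spoon: Steel spoon 180 mm long lying in front of the stand; origin under its middle.
Not all that is in view belongs to the job. What is shaped like the decanter but green or purple is not meant.

How it is judged:
By the outcome, as a careful person would: the job done as asked, in the order asked, and still so for the second after the job is handed in, with the robot touching nothing.
It also fails if it takes over 61 s, if anything falls off the work surface, if the arm or the gripper's body presses on something with over 40 N, if the wrist force passes 120 N, or if a joint passes its speed limit or range.

### The arm

A 7-joint arm with a two-finger parallel gripper is mounted at the origin on the work surface. World frame = base frame: x ahead of the robot, y to its left, z up, the work surface at z = 0. Lengths are in m, angles in rad, forces in N, time in s.
With the tool pointing down it reaches from about 0.4 to 0.85 m from the base axis. Payload 10.4 kg.
Tool frame: the origin (TCP) lies between the finger pads, 19 mm behind the fingertips; this is the grasp point; z points along the fingers, y is the line along which they close (so a half turn about z gives the same grasp; the last joint's range is limited). The gripper opens to 85 mm and grips with 20 to 120 N. Pads are 22 mm wide; open, the fingers measure 114 mm over their backs; the gripper's body (76 mm by 85 mm) begins 54 mm behind the grasp point. The pads swing forward as they close: fully open they stand 13 mm farther back than shut.
Start: joints at [1.313, 0.332, -0.065, 1.46, 0.022, 1.35, -0.088], TCP at [0.145, -0.608, 0.25] pointing down, gripper open.
Joint ranges: [-2.6, 2.6], [-0.5, 2.12], [-1.47, 1.34], [0.16, 2.42], [-1.27, 4.41], [0.06, 2.06], [-2.6, 2.6]. Speed limits (rad/s): [2.22, 2.22, 2.79, 2.79, 3.14, 3.14, 3.14].

### API

Orientations are given as a unit quaternion [x, y, z, w].
In Python, from workcell import manip, viewer, finder gives the robot as it stands.
- The arm moves only by the tool arm_command, never from a script. Its argument "plan" is a list of rows, each an object with "dp": the shift along the tool's x, y, z in mm, a list of three; "spin": the turn about the tool's z in rad. A call has 1 to 5 rows; each row shifts and turns the commanded pose from where the row before left it, along the tool's axes as they then stand; what a row does not reach is not made up. A row lasts 1/10 s, in which the tool goes at most 50 mm and 8.59 degrees, less where a joint would pass 70% of its speed; a pose out of reach is approached as far as the arm can. A call is refused whole if a number of a shift passes 50 or a number of a turn 0.15, either way. A call with a gripper value outside its range is refused whole. "grip" is the closure, from -1 (fully open) to 1 (shut), set as the call begins (left out, the last holds). The fingers move at their own pace and stop on an object; "newtons" is the grip in N (left out, the last holds). Time passes only in rows, so rows that do not move let the fingers close. It gives the time, the measured TCP pose, the force, the opening and the grip force at its end, in the units of the state.
- manip.get_obs(): the state, without advancing time (a new reading comes with each control period).
- viewer.camera(name): name is "scene" or "top" or "wrist"; returns the picture (420x560x3 uint8, blue, green, red); there is no depth.
- viewer.camera_params(name): a dict with "vertical_fov" (degrees; the focal length in pixels is half the picture's height over the tangent of half this angle, whatever the lens; pixels are square), "cx", "cy" (the principal point, pixels), "R" (3x3) and "t" (3): a world point X has camera coordinates R X + t; the wrist camera has in their place "T_tool_cam" (4x4, takes a point from camera to tool coordinates, whose origin is the TCP and whose axes are the flange's). Camera axes: x right, y down, z forward; pixel columns grow to the right and rows downward; lengths in m; the calibration is good to about 2 mm. The wrist camera is an equidistant fisheye: a pixel r from the principal point sees the ray r / f radians off the axis. A picture is of the moment at which its call begins: read the wrist's pose just before it. camera_params takes no time and is no camera call.
- manip.hand_in(): hands the job in; it is judged then, once.
Trained networks look in the newest picture that a camera, given by its name, has taken for a name from the list of things; names that differ only in an ending like _2 or _b are one class to them, and where a whole thing is asked for, a point or a joint stands for the part that bears it (a point fixed in the world has none). Each returns a list of dicts, best first, with "score" (0 to 1); they miss things now and then, are a little off and sometimes report something else, mostly with a low value. They report only what shows in the picture. A call takes as long as a camera call. They do not tell look-alikes from the thing itself.
- finder.find_in(camera, thing): "position" ([x, y, z] in m, in world coordinates, good to about 4 mm: the middle of the surface that is visible of it).
The state is a dict: "clock": time; "joint_pos": joint angles; "joint_velocities": joint speeds; "tau": joint torques, N m; "position": TCP position; "ee_rot": TCP orientation; "ft_force": force on the tool from outside, world axes, zero at the start; "torque": the same for the moment, N m; "grip_width": opening from 0.0 (shut) to 1.0 (fully open); "grasp_force": force on a finger pad.
Only numpy, scipy, OpenCV 4.12 (cv2) and the standard library are available. Lean on these libraries where they do the work, as an engineer would, in place of code of your own. Each camera call takes 0.05 s, during which the arm holds its last target. There are 200 camera calls.

## Working session

There is one attempt and no reset: what is moved stays moved. The work goes in short steps, Python scripts to look and compute and a tool call to move; the robot and the scene stay as the last step left them, time stands still between calls to the robot, and variables do not carry over. Pictures are saved under pics/ and viewed, at most 10 in all, crops included, and the job is handed in when it is done.

Besides the shell and the picture viewer there is one more tool, called after "Request:" as a command line: name --argument value ..., lists and objects as JSON in quotes. arm_command: Moves the arm, as the interface text tells. Its arguments: {"type":"object","properties":{"plan":{"type":"array","items":{"type":"object","properties":{"dp":{"type":"array","items":{"type":"number"}},"spin":{"type":"number"}}}},"grip":{"type":"number"},"newtons":{"type":"number"}},"required":["plan"]}

```bash
mkdir -p pics; python3 - <<'E'
from workcell import manip, viewer, finder
import cv2
o=manip.get_obs(); print(o['clock'],o['position'],o['ee_rot'])
for c in ("scene","top"):
    cv2.imwrite(f'pics/{c}0.png',viewer.camera(c)); p=viewer.camera_params(c); print(c,p)
    for t in ("stand","knob_grip","pointer_tip","tab_point","lever_tip","decanter","stopper","head"):
        r=finder.find_in(c,t); print(t,[([round(float(v),3) for v in d['position']],round(d['score'],2)) for d in r[:3]])
print(viewer.camera_params("wrist"))
E
```

```text
0.0 [ 0.14529426 -0.60751071  0.24923267] [ 9.93117839e-01  1.17117283e-01 -1.22116415e-04 -6.97089644e-04]
scene {'vertical_fov': 43.05250408380048, 'cx': 277.9538408155932, 'cy': 209.6998993304155, 'R': array([[-0.51209008,  0.85892898,  0.00218137],
       [ 0.50257669,  0.30169183, -0.81018437],
       [-0.69654894, -0.41379108, -0.58617107]]), 't': array([ 0.27249795, -0.1492405 ,  1.59171893])}
stand [([0.614, 0.105, 0.045], 0.6), ([0.638, 0.171, 0.052], 0.22)]
knob_grip [([0.582, 0.188, 0.062], 0.74)]
pointer_tip [([0.58, 0.189, 0.062], 0.85)]
tab_point [([0.639, 0.172, 0.049], 0.45)]
lever_tip [([0.549, 0.021, 0.259], 0.84)]
decanter [([0.367, -0.018, 0.043], 0.93), ([0.412, -0.177, 0.035], 0.78), ([0.75, -0.172, 0.045], 0.75)]
stopper [([0.534, 0.108, 0.076], 0.6)]
head []
top {'vertical_fov': 57.55354307338968, 'cx': 273.1359956183179, 'cy': 211.5374525964275, 'R': array([[ 0.02526129, -0.99954145, -0.01669572],
       [-0.9976762 , -0.02414997, -0.06371015],
       [ 0.06327773,  0.01826633, -0.99782878]]), 't': array([0.00301144, 0.56482011, 1.10748289])}
stand [([0.579, 0.085, 0.046], 0.8)]
knob_grip [([0.572, 0.182, 0.052], 0.76)]
pointer_tip [([0.575, 0.176, 0.058], 0.58)]
tab_point []
lever_tip [([0.537, 0.023, 0.268], 0.66)]
decanter [([0.398, -0.179, 0.038], 0.95), ([0.722, -0.186, 0.041], 0.75), ([0.357, -0.023, 0.037], 0.64)]
stopper [([0.529, 0.105, 0.077], 0.4)]
head [([0.578, 0.087, 0.047], 0.85), ([0.534, 0.021, 0.262], 0.21)]
{'vertical_fov': 65.70646984690485, 'cx': 279.34351165774405, 'cy': 203.44206581954654, 'T_tool_cam': array([[-1.08461493e-03, -9.51022194e-01, -3.09120705e-01,
         7.99705657e-02],
       [ 9.99999346e-01, -9.19250384e-04, -6.80597271e-04,
         2.52670542e-04],
       [ 3.63103783e-04, -3.09121241e-01,  9.51022569e-01,
        -1.23362068e-01],
       [ 0.00000000e+00,  0.00000000e+00,  0.00000000e+00,
         1.00000000e+00]])}
```

View pics/scene0.png

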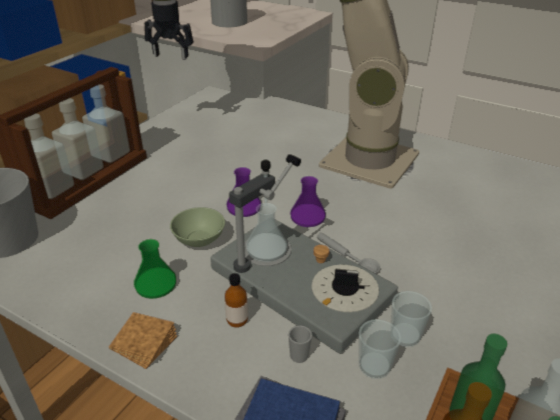

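View pics/top0.png

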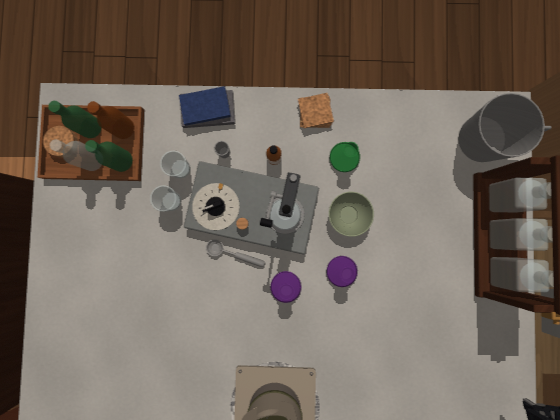

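The green and purple flasks are look-alikes: green at top (344,157) and purple at (286,288) and (342,271). The clear decanter is at top (286,215) on the disc, under the head. The knob is at top (215,206), the orange tab at about (221,186), the lever roller at (266,223) and the cork at (242,224). Next I'll take a close crop.

```bash
python3 - <<'E'
import cv2,numpy as np
t=cv2.imread('pics/top0.png');s=cv2.imread('pics/scene0.png')
a=cv2.resize(t[155:260,180:325],None,fx=5,fy=5,interpolation=cv2.INTER_CUBIC)[:, :725]
cv2.imwrite('pics/crop_top.png',a)
E
```

```text
(no output)
```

View pics/crop_top.png

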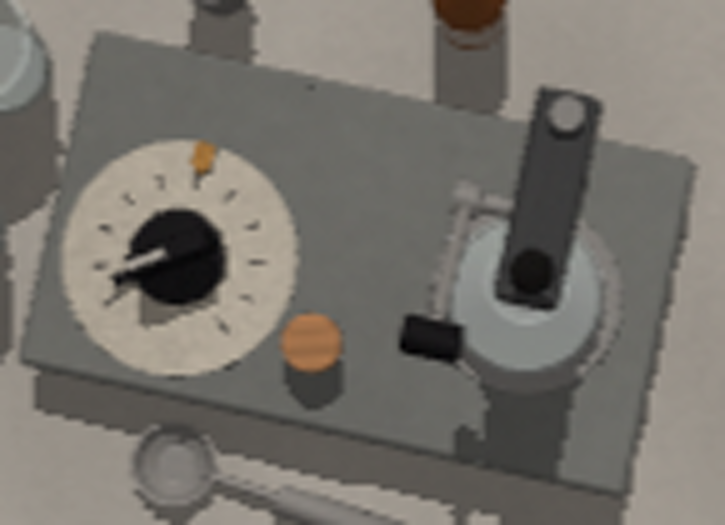

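The crop shows the pointer tip at (115,280), the dial centre at about (180,257) and the tab at (203,157). The slab corners are (98,33), (692,158), (622,492) and (25,362).

```bash
cat >h.py <<'E'
import numpy as np
from workcell import manip, viewer, finder
from scipy.spatial.transform import Rotation as Ro
def unproj(cam,uv,z):
    p=viewer.camera_params(cam); f=210/np.tan(np.radians(p['vertical_fov']/2))
    if cam=='wrist':
        o=manip.get_obs(); d=np.array([uv[0]-p['cx'],uv[1]-p['cy']]); r=np.hypot(*d)+1e-9; th=r/f
        ray=np.array([*(np.sin(th)*d/r),np.cos(th)]); T=np.array(p['T_tool_cam'])
        R=Ro.from_quat(o['ee_rot']).as_matrix()
        c=R@T[:3,3]+o['position']; w=R@T[:3,:3]@ray
    else:
        R=np.array(p['R']);c=-R.T@p['t']; w=R.T@np.array([(uv[0]-p['cx'])/f,(uv[1]-p['cy'])/f,1])
    return c+w*(z-c[2])/w[2]
def proj(cam,X):
    p=viewer.camera_params(cam); f=210/np.tan(np.radians(p['vertical_fov']/2))
    o=manip.get_obs(); T=np.array(p['T_tool_cam']); R=Ro.from_quat(o['ee_rot']).as_matrix()
    v=T[:3,:3].T@(R.T@(np.array(X)-o['position'])-T[:3,3]); r=np.hypot(v[0],v[1]); th=np.arctan2(r,v[2])
    return np.array([p['cx']+f*th*v[0]/r,p['cy']+f*th*v[1]/r])
def loc(pose,l):  # stand local (m) -> world xy
    x,y,a=pose; return np.array([x+np.cos(a)*l[0]-np.sin(a)*l[1],y+np.sin(a)*l[0]+np.cos(a)*l[1]])
E
python3 - <<'E'
from h import *
C=[(98,33),(692,158),(622,492),(25,362)]; g=lambda c,z:unproj('top',(180+c[0]/5-.4,155+c[1]/5-.4),z)[:2]
P=np.array([g(c,.045) for c in C]); L=np.array([(.1,.18),(.1,-.18),(-.1,-.18),(-.1,.18)])
print(P.round(3))
m=P.mean(0); q=P-m; a=np.arctan2((L[:,0]*q[:,1]-L[:,1]*q[:,0]).sum(),(L*q).sum()); pose=(*m,a); print('pose',pose)
k=loc(pose,(-.02,.1)); print('knob',k,g((180,257),.047), 'lever',loc(pose,(.03-.085*np.cos(.611),-.062)))
for n,c,z in(('ptr',(115,280),.051),('tab',(203,157),.051)):
    d=g(c,z)-k; an=np.arctan2(d[1],d[0])-a; print(n,np.hypot(*d),'world ang',np.arctan2(d[1],d[0]),'value',(2.356-an)%(2*np.pi))
E
```

```text
[[ 0.704  0.235]
 [ 0.639 -0.111]
 [ 0.447 -0.074]
 [ 0.512  0.27 ]]
pose (np.float64(0.5755238005761449), np.float64(0.07995503667749682), np.float64(-0.1861921844636982))
knob [0.5743813  0.18192903] [0.57469114 0.18239566] lever [0.52510992 0.02636126]
ptr 0.039296221300409835 world ang 1.9378077023682145 value 0.2320001131680871
tab 0.059114642208922014 world ang -0.19514824798971356 value 2.3649560635260154
```

```bash
cat >>h.py <<'E'
def yaw():
    x=Ro.from_quat(manip.get_obs()['ee_rot']).as_matrix()[:,0]; return np.arctan2(x[1],x[0])
def plan(tgt,tyaw,n=5,step=.045,ms=.14):
    """rows from the present pose to tgt, tool x at world angle tyaw"""
    p=np.array(manip.get_obs()['position']); a=yaw(); rows=[]
    sp=-((tyaw-a+np.pi)%(2*np.pi)-np.pi); N=max(int(np.ceil(max(np.linalg.norm(tgt-p)/step,abs(sp)/ms))),1)
    d=(np.array(tgt)-p)/N
    for i in range(N):
        b=a-sp*i/N; x=np.array([np.cos(b),np.sin(b),0]); y=np.array([np.sin(b),-np.cos(b),0])
        rows.append({'dp':[round(float(v)*1000,1) for v in (d@x,d@y,-d[2])],'spin':round(sp/N,3)})
    print('N',N); print(rows[:n])
E
python3 - <<'E'
from h import *
plan(np.array([.574,.182,.37]),1.938,20)
E
```

```text
N 21
[{'dp': [28.6, -31.8, -5.7], 'spin': np.float64(-0.081)}, {'dp': [31.1, -29.4, -5.7], 'spin': np.float64(-0.081)}, {'dp': [33.4, -26.8, -5.7], 'spin': np.float64(-0.081)}, {'dp': [35.4, -24.0, -5.7], 'spin': np.float64(-0.081)}, {'dp': [37.3, -21.1, -5.7], 'spin': np.float64(-0.081)}, {'dp': [38.8, -18.0, -5.7], 'spin': np.float64(-0.081)}, {'dp': [40.2, -14.8, -5.7], 'spin': np.float64(-0.081)}, {'dp': [41.2, -11.5, -5.7], 'spin': np.float64(-0.081)}, {'dp': [42.0, -8.1, -5.7], 'spin': np.float64(-0.081)}, {'dp': [42.5, -4.7, -5.7], 'spin': np.float64(-0.081)}, {'dp': [42.8, -1.2, -5.7], 'spin': np.float64(-0.081)}, {'dp': [42.7, 2.3, -5.7], 'spin': np.float64(-0.081)}, {'dp': [42.4, 5.7, -5.7], 'spin': np.float64(-0.081)}, {'dp': [41.8, 9.2, -5.7], 'spin': np.float64(-0.081)}, {'dp': [40.9, 12.5, -5.7], 'spin': np.float64(-0.081)}, {'dp': [39.8, 15.8, -5.7], 'spin': np.float64(-0.081)}, {'dp': [38.4, 19.0, -5.7], 'spin': np.float64(-0.081)}, {'dp': [36.7, 22.0, -5.7], 'spin': np.float64(-0.081)}, {'dp': [34.8, 24.9, -5.7], 'spin': np.float64(-0.081)}, {'dp': [32.7, 27.6, -5.7], 'spin': np.float64(-0.081)}]
```

Request:
arm_command --plan '[{"dp":[0,0,-40],"spin":0},{"dp":[0,0,-40],"spin":0},{"dp":[0,0,-40],"spin":0}]' --grip -0.2

```text
clock: 1.2
position: [0.1453, -0.6076, 0.3715]
ee_rot: [0.993, 0.117, 0.0, -0.0]
ft_force: [0.6, -1.0, -0.1]
grip_width: 0.599
grasp_force: 0.0
```

Request:
arm_command --plan '[{"dp":[29,-32,0],"spin":-0.08},{"dp":[31,-29,0],"spin":-0.08},{"dp":[33,-27,0],"spin":-0.08},{"dp":[35,-24,0],"spin":-0.08},{"dp":[37,-21,0],"spin":-0.08}]'

```text
clock: 1.7
position: [0.2479, -0.4189, 0.3702]
ee_rot: [0.95, 0.314, -0.0, 0.0]
ft_force: [0.2, -0.8, 0.1]
grip_width: 0.599
grasp_force: 0.0
```

Request:
arm_command --plan '[{"dp":[39,-18,0],"spin":-0.08},{"dp":[40,-15,0],"spin":-0.08},{"dp":[41,-11.5,0],"spin":-0.08},{"dp":[42,-8,0],"spin":-0.08},{"dp":[42.5,-5,0],"spin":-0.08}]'

```text
clock: 2.2
position: [0.3507, -0.2314, 0.3703]
ee_rot: [0.868, 0.496, -0.0, 0.0]
ft_force: [0.7, -0.6, 0.2]
grip_width: 0.601
grasp_force: 0.0
```

```bash
python3 - <<'E'
from h import *
plan(np.array([.574,.182,.37]),1.938,20)
E
```

```text
N 11
[{'dp': [42.7, -1.6, 0.0], 'spin': np.float64(-0.082)}, {'dp': [42.7, 1.9, 0.0], 'spin': np.float64(-0.082)}, {'dp': [42.4, 5.4, 0.0], 'spin': np.float64(-0.082)}, {'dp': [41.8, 8.8, 0.0], 'spin': np.float64(-0.082)}, {'dp': [40.9, 12.2, 0.0], 'spin': np.float64(-0.082)}, {'dp': [39.8, 15.5, 0.0], 'spin': np.float64(-0.082)}, {'dp': [38.4, 18.7, 0.0], 'spin': np.float64(-0.082)}, {'dp': [36.7, 21.8, 0.0], 'spin': np.float64(-0.082)}, {'dp': [34.8, 24.7, 0.0], 'spin': np.float64(-0.082)}, {'dp': [32.7, 27.5, 0.0], 'spin': np.float64(-0.082)}, {'dp': [30.3, 30.1, 0.0], 'spin': np.float64(-0.082)}]
```

Request:
arm_command --plan '[{"dp":[43,-1.5,0],"spin":-0.08},{"dp":[43,2,0],"spin":-0.08},{"dp":[42.5,5.5,0],"spin":-0.08},{"dp":[42,9,0],"spin":-0.08},{"dp":[41,12,0],"spin":-0.08}]'

```text
clock: 2.7
position: [0.4542, -0.0434, 0.3704]
ee_rot: [0.753, 0.659, 0.0, 0.001]
ft_force: [-0.5, -0.2, -1.2]
grip_width: 0.601
grasp_force: 0.0
```

Request:
arm_command --plan '[{"dp":[40,15.5,0],"spin":-0.08},{"dp":[38.5,18.5,0],"spin":-0.08},{"dp":[37,22,0],"spin":-0.08},{"dp":[35,25,0],"spin":-0.08},{"dp":[33,27.5,0],"spin":-0.08}]'

```text
clock: 3.2
position: [0.5593, 0.1434, 0.3701]
ee_rot: [0.607, 0.795, 0.0, 0.0]
ft_force: [0.2, 0.2, 0.8]
grip_width: 0.6
grasp_force: 0.0
```

```bash
python3 - <<'E'
from h import *
plan(np.array([.574,.182,.25]),1.938,20)
E
```

```text
N 3
[{'dp': [11.1, 8.1, 40.0], 'spin': np.float64(-0.034)}, {'dp': [10.8, 8.5, 40.0], 'spin': np.float64(-0.034)}, {'dp': [10.5, 8.8, 40.0], 'spin': np.float64(-0.034)}]
```

Request:
arm_command --plan '[{"dp":[11,8,40],"spin":-0.034},{"dp":[11,8.5,40],"spin":-0.034},{"dp":[10.5,9,40],"spin":-0.034},{"dp":[0,0,0],"spin":0},{"dp":[0,0,0],"spin":0}]'

```text
clock: 3.7
position: [0.5732, 0.1806, 0.2507]
ee_rot: [0.567, 0.824, -0.0, -0.0]
ft_force: [0.2, -0.1, 0.4]
grip_width: 0.601
grasp_force: 0.0
```

```bash
python3 - <<'E'
from h import *
import cv2
cv2.imwrite('pics/w1.png',viewer.camera('wrist'));o=manip.get_obs();print(o['position'],yaw(),o['joint_pos'])
for t in ("knob_grip","pointer_tip","tab_point","stopper"):
    r=finder.find_in('wrist',t); print(t,[([round(float(v),3) for v in d['position']],round(d['score'],2)) for d in r[:3]])
k=(.5744,.1819); print(proj('wrist',(*k,.0895)))
E
```

```text
[0.57382438 0.18054301 0.25195658] 1.9354335961628442 [ 0.32040593  0.41958408 -0.91843136  1.48832406  0.33550083  1.39710337
 -0.2487692 ]
knob_grip [([0.574, 0.189, 0.056], 0.76)]
pointer_tip [([0.572, 0.187, 0.052], 0.92)]
tab_point [([0.633, 0.17, 0.055], 0.55), ([0.585, 0.153, 0.048], 0.31)]
stopper [([0.533, 0.107, 0.078], 0.74)]
[279.22527947 187.53025877]
```

View pics/w1.png

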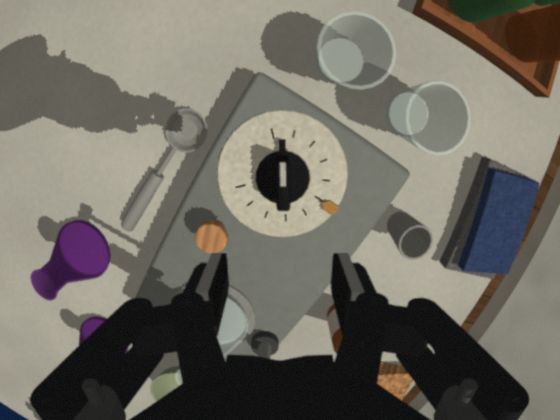

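The wrist picture shows the pointer straight up at (282,142), the knob at (283,176), the tab's inner point near (320,198) and the fingers at the bottom. I'll refine with a dial fit and a crop.

```bash
python3 - <<'E'
from h import *
import cv2
im=cv2.imread('pics/w1.png')
c=im[95:250,205:365]; cv2.imwrite('pics/w1c.png',cv2.resize(c,None,fx=3.75,fy=3.75,interpolation=cv2.INTER_CUBIC))
# dial: bright, cream; undistort to the plane z=.047 by unprojecting its contour
m=((c.min(2)>135)).astype(np.uint8); m=cv2.morphologyEx(m,cv2.MORPH_CLOSE,np.ones((5,5)))
cs=max(cv2.findContours(m,0,1)[0],key=cv2.contourArea).reshape(-1,2)
cs=cv2.convexHull(cs).reshape(-1,2)
P=np.array([unproj('wrist',q+np.array([205,95]),.047)[:2] for q in cs])
A=np.c_[2*P,np.ones(len(P))]; s=np.linalg.lstsq(A,(P**2).sum(1),rcond=None)[0]; print('dial',s[:2],'r',np.sqrt(s[2]+s[0]**2+s[1]**2),len(P))
h=cv2.cvtColor(im,cv2.COLOR_BGR2HSV); o=((h[...,1]>120)&(h[...,0]>8)&(h[...,0]<28)).astype(np.uint8); o[:,:300]=0;o[:185]=0;o[225:]=0;o[:,350:]=0
ys,xs=np.nonzero(o); t=unproj('wrist',(xs.mean(),ys.mean()),.0505)[:2]; print('tab px',xs.mean(),ys.mean(),len(xs),t)
k=s[:2]; d=t-k; print('tab r',np.hypot(*d),'world ang',np.arctan2(d[1],d[0]))
E
```

```text
dial [0.57734731 0.18366013] r 0.06770862617306786 51
tab px 329.2448979591837 206.5374149659864 147 [0.63536203 0.17141985]
tab r 0.05929192437273341 world ang -0.20793602293611083
```

View pics/w1c.png

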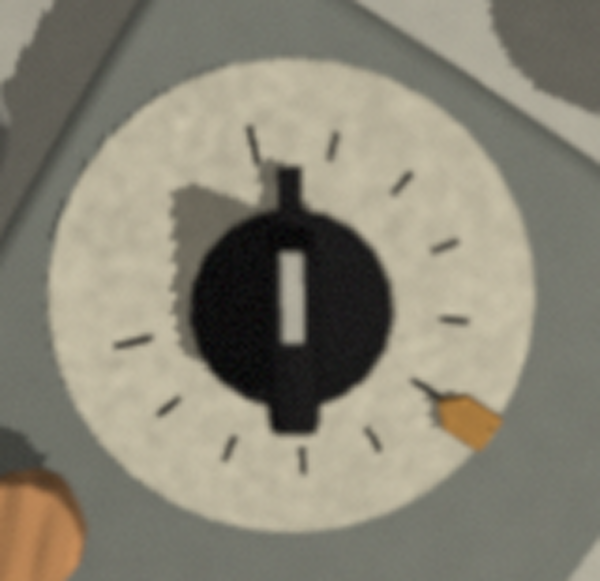

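The crop shows the pointer tip at (289,168), its root at (291,210), and the tab pointing at the centre from (437,403).

```bash
python3 - <<'E'
from h import *
k=np.array([.5773,.1837])
for n,c,z in (('ptr',(289,168),.051),('tabin',(437,402),.0505),('line0',(291,252),.0895),('line1',(292,345),.0895)):
    p=unproj('wrist',(205+c[0]/3.75-.4,95+c[1]/3.75-.4),z)[:2]; d=p-k; print(n,p,np.hypot(*d),np.arctan2(d[1],d[0]))
plan(np.array([.577,.1835,.08]),1.93,20)
E
```

```text
ptr [0.56277052 0.21963831] 0.03876426358117947 1.954995098008649
tabin [0.62512486 0.1731864 ] 0.0489668559036353 -0.2163933030246388
line0 [0.56841188 0.2051125 ] 0.02318391286241153 1.9642434664549515
line1 [0.5768449  0.18376661] 0.0004599482289603121 2.996264060523857
N 4
[{'dp': [0.4, 1.0, 43.0], 'spin': np.float64(0.001)}, {'dp': [0.4, 1.0, 43.0], 'spin': np.float64(0.001)}, {'dp': [0.5, 1.0, 43.0], 'spin': np.float64(0.001)}, {'dp': [0.5, 1.0, 43.0], 'spin': np.float64(0.001)}]
```

Request:
arm_command --plan '[{"dp":[0.5,1,43],"spin":-0.015},{"dp":[0.5,1,43],"spin":0},{"dp":[0.5,1,43],"spin":0},{"dp":[0.5,1,42.5],"spin":0},{"dp":[0,0,0],"spin":0}]'

```text
clock: 4.45
position: [0.5744, 0.1827, 0.0747]
ee_rot: [0.561, 0.828, -0.002, -0.002]
ft_force: [0.2, -0.7, -0.5]
grip_width: 0.593
grasp_force: 0.0
```

Request:
arm_command --plan '[{"dp":[0,0,0],"spin":0},{"dp":[0,0,0],"spin":0},{"dp":[0,0,0],"spin":0},{"dp":[0,0,0],"spin":0},{"dp":[0,0,0],"spin":0}]' --grip 1 --newtons 30

```text
clock: 4.95
position: [0.5756, 0.1838, 0.0812]
ee_rot: [0.56, 0.828, -0.001, 0.0]
ft_force: [-11.9, -5.1, 14.8]
grip_width: 0.144
grasp_force: 32.4
```

```bash
python3 - <<'E'
from h import *
o=manip.get_obs();print(o['position'],yaw(),o['joint_pos'],o['grip_width'],o['grasp_force'],o['ft_force'],o['torque'])
E
```

```text
[0.57559363 0.1838108  0.08122318] 1.9516194124525215 [ 0.25815887  0.58417557 -0.83908813  1.66221515  0.47688194  1.11347418
 -0.33450479] 0.14361680448901218 32.40795135498047 [-11.93556951  -5.10388733  14.78393716] [-1.15421397  2.62152801  0.06153331]
```

Request:
arm_command --plan '[{"dp":[0,-1.5,-3],"spin":0},{"dp":[0,0,0],"spin":0},{"dp":[0,0,0],"spin":0}]'

```text
clock: 5.25
position: [0.5751, 0.1835, 0.0817]
ee_rot: [0.56, 0.828, 0.001, 0.0]
ft_force: [4.3, 2.2, -16.7]
grip_width: 0.145
grasp_force: 32.8
```

Request:
arm_command --plan '[{"dp":[0,0.4,1.5],"spin":0},{"dp":[0,0,0],"spin":0.12},{"dp":[0,0,0],"spin":0.12},{"dp":[0,0,0],"spin":0.12},{"dp":[0,0,0],"spin":0}]'

```text
clock: 5.75
position: [0.5751, 0.1837, 0.0815]
ee_rot: [0.701, 0.713, -0.0, 0.0]
ft_force: [-5.3, -2.2, 4.8]
grip_width: 0.148
grasp_force: 35.9
```

```bash
python3 - <<'E'
from h import *
o=manip.get_obs();print(o['position'],yaw(),o['joint_pos'],o['grip_width'],o['grasp_force'],o['ft_force'],o['torque'])
E
```

```text
[0.57509775 0.18366522 0.08148956] 1.5887558453238508 [ 0.21172498  0.55588016 -0.77012585  1.66695553  0.42737108  1.09466923
 -0.66526843] 0.14845476571474575 35.86276888847351 [-5.2668544  -2.22463014  4.77090526] [-0.50309434  1.40276587 -0.06399613]
```

Request:
arm_command --plan '[{"dp":[0,0,0],"spin":0.12},{"dp":[0,0,0],"spin":0.12},{"dp":[0,0,0],"spin":0.12},{"dp":[0,0,0],"spin":0.12},{"dp":[0,0,0],"spin":0.12}]'

```text
clock: 6.25
position: [0.5749, 0.1838, 0.0815]
ee_rot: [0.88, 0.475, -0.0, 0.0]
ft_force: [-7.2, -2.1, 6.0]
grip_width: 0.144
grasp_force: 36.0
```

Request:
arm_command --plan '[{"dp":[0,0,0],"spin":0.12},{"dp":[0,0,0],"spin":0.12},{"dp":[0,0,0],"spin":0.12},{"dp":[0,0,0],"spin":0.12},{"dp":[0,0,0],"spin":0}]'

```text
clock: 6.75
position: [0.5749, 0.184, 0.0815]
ee_rot: [0.968, 0.252, -0.0, 0.0]
ft_force: [-6.2, -2.5, 5.5]
grip_width: 0.145
grasp_force: 36.0
```

```bash
python3 - <<'E'
from h import *
o=manip.get_obs();print(o['position'],yaw(),o['joint_pos'],o['grip_width'],o['grasp_force'],o['ft_force'],o['torque'])
E
```

```text
[0.57489685 0.18397724 0.08150879] 0.5100485358488545 [ 0.06189945  0.49632729 -0.56580174  1.67503696  0.29799307  1.0574606
 -1.65789307] 0.1446544709920853 35.952136516571045 [-6.19287538 -2.52054548  5.46710161] [-0.30814392  1.62174214 -0.04688191]
```

Request:
arm_command --plan '[{"dp":[0,0,0],"spin":0.12},{"dp":[0,0,0],"spin":0.12},{"dp":[0,0,0],"spin":0.12},{"dp":[0,0,0],"spin":0.12},{"dp":[0,0,0],"spin":0.12}]'

```text
clock: 7.25
position: [0.5749, 0.1842, 0.0815]
ee_rot: [0.999, -0.045, 0.0, -0.0]
ft_force: [-5.9, -1.8, 5.4]
grip_width: 0.149
grasp_force: 35.9
```

Request:
arm_command --plan '[{"dp":[0,0,0],"spin":0.11},{"dp":[0,0,0],"spin":0},{"dp":[0,0,0],"spin":0}]'

```text
clock: 7.55
position: [0.5749, 0.1843, 0.0815]
ee_rot: [0.995, -0.098, 0.0, -0.0]
ft_force: [-5.9, -2.3, 5.2]
grip_width: 0.143
grasp_force: 35.9
```

```bash
python3 - <<'E'
from h import *
import cv2
im=viewer.camera('wrist'); cv2.imwrite('pics/w2.png',im)
o=manip.get_obs();print(o['position'],yaw(),o['joint_pos'],o['grasp_force'],o['ft_force'])
p=proj('wrist',(.5755+.039*np.cos(-.21),.1837+.039*np.sin(-.21),.051));print(p)
x,y=p.astype(int); x0=x-75;y0=max(y-75,0); print(x0,y0); cv2.imwrite('pics/w2c.png',cv2.resize(im[y0:y0+150,x0:x0+150],None,fx=4,fy=4,interpolation=cv2.INTER_CUBIC))
E
```

```text
[0.57489274 0.18425852 0.08146042] -0.1954173458371306 [-0.03836109  0.46978733 -0.43546773  1.68069849  0.22317073  1.04040777
 -2.31210424] 35.8904492855072 [-6.62277547 -1.29110475  5.00307302]
[281.67453452 184.5534633 ]
206 109
```

View pics/w2c.png

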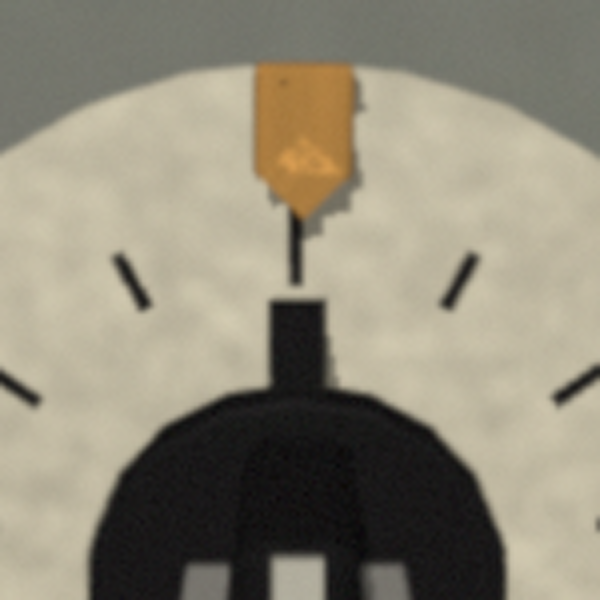

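The pointer tip is at x=297 and the tab point at x=303.5, so the knob is about 0.015 rad short. I'll turn it slightly clockwise.

Request:
arm_command --plan '[{"dp":[0,0,0],"spin":0.015},{"dp":[0,0,0],"spin":0},{"dp":[0,0,0],"spin":0}]'

```text
clock: 7.9
position: [0.5749, 0.1842, 0.0815]
ee_rot: [0.994, -0.105, 0.0, -0.0]
ft_force: [-6.8, -2.2, 5.3]
grip_width: 0.143
grasp_force: 35.9
```

```bash
cat >m.py <<'E'
from h import *
import cv2,sys
im=viewer.camera('wrist'); cv2.imwrite(sys.argv[1],im); print('yaw',yaw())
h=cv2.cvtColor(im,cv2.COLOR_BGR2HSV); k=np.array([.5755,.1837])
def ang(mask,rlo,rhi,z):
    ys,xs=np.nonzero(mask); P=np.array([unproj('wrist',(x,y),z)[:2]-k for x,y in zip(xs,ys)]); r=np.hypot(*P.T); a=np.arctan2(P[:,1],P[:,0])
    s=(r>rlo)&(r<rhi)&(abs(a+.21)<.3); m=P[s].mean(0); return s.sum(),np.arctan2(m[1],m[0]),np.hypot(*m)
W=np.zeros(im.shape[:2],bool); W[90:260,190:370]=1
print('tab',ang(W&(h[...,1]>110)&(h[...,0]>8)&(h[...,0]<28),.045,.07,.0515)); print('ptr',ang(W&(h[...,2]<50),.031,.0395,.051))
E
python3 m.py pics/w3.png
```

```text
yaw -0.21042646477549876
tab (np.int64(801), np.float64(-0.2032054609121033), np.float64(0.06026704546452058))Traceback (most recent call last):
  File "m.py", line 9, in <module>
    print('tab',ang(W&(h[...,1]>110)&(h[...,0]>8)&(h[...,0]<28),.045,.07,.0515)); print('ptr',ang(W&(h[...,2]<50),.031,.0395,.051))
                                                                                              ~~~^^^^^^^^^^^^^^^^^^^^^^^^^^^^^^^^^
  File "m.py", line 6, in ang
    ys,xs=np.nonzero(mask); P=np.array([unproj('wrist',(x,y),z)[:2]-k for x,y in zip(xs,ys)]); r=np.hypot(*P.T); a=np.arctan2(P[:,1],P[:,0])
                                        ~~~~~~^^^^^^^^^^^^^^^^^
  File "h.py", line 5, in unproj
    p=viewer.camera_params(cam); f=210/np.tan(np.radians(p['vertical_fov']/2))
ValueError: time passes only in moves, steps and waits
```

```bash
python3 - <<'E'
import re
s=open('h.py').read()
s=s.replace("def unproj","import functools\n_P=functools.lru_cache(None)(lambda c:viewer.camera_params(c))\n_O=functools.lru_cache(None)(lambda:manip.get_obs())\ndef unproj",1).replace("p=viewer.camera_params(cam)","p=_P(cam)").replace("o=manip.get_obs()","o=_O()")
open('h.py','w').write(s)
m=open('m.py').read().replace("im=viewer.camera('wrist'); cv2.imwrite(sys.argv[1],im)","im=cv2.imread(sys.argv[1])")
open('m.py','w').write(m)
E
python3 m.py pics/w3.png
```

```text
yaw -0.21042646477549876
tab (np.int64(801), np.float64(-0.2032054609121033), np.float64(0.06026704546452058))
ptr (np.int64(204), np.float64(-0.2010205614323), np.float64(0.03494033294887033))
```

Aligned to within about 0.01 rad. I'll release, rise and check.

Request:
arm_command --plan '[{"dp":[0,0,0],"spin":0},{"dp":[0,0,0],"spin":0},{"dp":[0,0,0],"spin":0},{"dp":[0,0,-15],"spin":0},{"dp":[0,0,-30],"spin":0}]' --grip -0.2

```text
clock: 8.45
position: [0.5741, 0.1833, 0.1244]
ee_rot: [0.994, -0.106, -0.002, 0.001]
ft_force: [0.5, -0.7, 0.1]
grip_width: 0.6
grasp_force: 0.0
```

Request:
arm_command --plan '[{"dp":[0,0,-35],"spin":0},{"dp":[0,0,0],"spin":0},{"dp":[0,0,0],"spin":0}]'

```text
clock: 8.75
position: [0.5759, 0.184, 0.1618]
ee_rot: [0.994, -0.106, 0.001, -0.0]
ft_force: [-0.4, 0.1, -1.2]
grip_width: 0.601
grasp_force: 0.0
```

```bash
python3 - <<'E'
from h import *
import cv2
im=viewer.camera('wrist'); cv2.imwrite('pics/w4.png',im); print(_O()['position'],yaw())
p=proj('wrist',(.5765,.1837,.047)).astype(int); print(p); H=100; x0,y0=p-H; y0=max(y0,0)
c=im[y0:y0+2*H,x0:x0+2*H]
m=(c.min(2)>130).astype(np.uint8); m=cv2.morphologyEx(m,cv2.MORPH_OPEN,np.ones((3,3)))
cs=cv2.convexHull(max(cv2.findContours(m,0,1)[0],key=cv2.contourArea)).reshape(-1,2)
P=np.array([unproj('wrist',q+np.array([x0,y0]),.047)[:2] for q in cs])
A=np.c_[2*P,np.ones(len(P))]; s=np.linalg.lstsq(A,(P**2).sum(1),rcond=None)[0]; k=s[:2]; print('dial',k,np.sqrt(s[2]+k@k))
h=cv2.cvtColor(im,cv2.COLOR_BGR2HSV)
W=np.zeros(im.shape[:2],bool); W[y0:y0+2*H,x0:x0+2*H]=1
for n,mk,lo,hi,z in (('tab',(h[...,1]>110)&(h[...,0]>8)&(h[...,0]<28),.046,.066,.0515),('ptr',h[...,2]<50,.031,.0395,.051)):
    ys,xs=np.nonzero(mk&W); Q=np.array([unproj('wrist',(x,y),z)[:2]-k for x,y in zip(xs,ys)]); r=np.hypot(*Q.T); a=np.arctan2(Q[:,1],Q[:,0])
    g=(r>lo)&(r<hi)&(abs(a+.21)<.3); q=Q[g].mean(0); print(n,g.sum(),np.arctan2(q[1],q[0]),np.hypot(*q))
cv2.imwrite('pics/w4c.png',cv2.resize(c,None,fx=2.9,fy=2.9,interpolation=cv2.INTER_CUBIC))
E
```

```text
Traceback (most recent call last):
NameError: name '_O' is not defined
```

```bash
python3 - <<'E'
from h import *
import h as hh, cv2
im=cv2.imread('pics/w4.png')
p=proj('wrist',(.5765,.1837,.047)).astype(int); print(p); H=100; x0,y0=p-H; y0=max(y0,0)
c=im[y0:y0+2*H,x0:x0+2*H]
m=(c.min(2)>130).astype(np.uint8); m=cv2.morphologyEx(m,cv2.MORPH_OPEN,np.ones((3,3)))
cs=cv2.convexHull(max(cv2.findContours(m,0,1)[0],key=cv2.contourArea)).reshape(-1,2)
P=np.array([unproj('wrist',q+np.array([x0,y0]),.047)[:2] for q in cs])
A=np.c_[2*P,np.ones(len(P))]; s=np.linalg.lstsq(A,(P**2).sum(1),rcond=None)[0]; k=s[:2]; print('dial',k,np.sqrt(s[2]+k@k))
h=cv2.cvtColor(im,cv2.COLOR_BGR2HSV)
W=np.zeros(im.shape[:2],bool); W[y0:y0+2*H,x0:x0+2*H]=1
for n,mk,lo,hi,z in (('tab',(h[...,1]>110)&(h[...,0]>8)&(h[...,0]<28),.046,.066,.0515),('ptr',h[...,2]<50,.031,.0395,.051)):
    ys,xs=np.nonzero(mk&W); Q=np.array([unproj('wrist',(x,y),z)[:2]-k for x,y in zip(xs,ys)]); r=np.hypot(*Q.T); a=np.arctan2(Q[:,1],Q[:,0])
    g=(r>lo)&(r<hi)&(abs(a+.21)<.3); q=Q[g].mean(0); print(n,g.sum(),np.arctan2(q[1],q[0]),np.hypot(*q))
cv2.imwrite('pics/w4c.png',cv2.resize(c,None,fx=2.9,fy=2.9,interpolation=cv2.INTER_CUBIC))
E
```

```text
[279 205]
dial [0.57571948 0.18343477] 0.0671509689744921
tab 314 -0.20971831624241247 0.05856510350883583
ptr 70 -0.21526984391908338 0.03428031538089885
```

View pics/w4c.png

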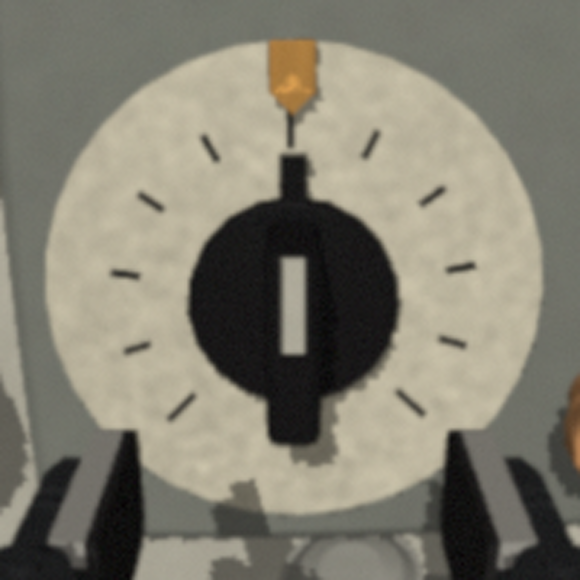

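The pointer (x=293) stands at the tab point (x=293), within about 0.006 rad. Next is the lever. I'll rise, close the fingers and turn the tool so the camera faces away from the head.

Request:
arm_command --plan '[{"dp":[0,0,-50],"spin":0},{"dp":[0,0,-50],"spin":-0.14},{"dp":[0,0,-50],"spin":-0.14},{"dp":[0,0,-50],"spin":-0.14},{"dp":[0,0,0],"spin":-0.14}]' --grip 1

```text
clock: 9.3
position: [0.5764, 0.1846, 0.3666]
ee_rot: [0.984, 0.175, 0.004, -0.001]
ft_force: [0.2, 0.8, 0.9]
grip_width: -0.002
grasp_force: 0.0
```

Request:
arm_command --plan '[{"dp":[0,0,0],"spin":-0.14},{"dp":[0,0,0],"spin":-0.14},{"dp":[0,0,0],"spin":-0.14},{"dp":[0,0,0],"spin":-0.14},{"dp":[0,0,0],"spin":-0.14}]'

```text
clock: 9.8
position: [0.575, 0.1835, 0.3588]
ee_rot: [0.865, 0.502, -0.001, -0.0]
ft_force: [-0.0, 0.7, 0.0]
grip_width: -0.003
grasp_force: 0.0
```

Request:
arm_command --plan '[{"dp":[0,0,0],"spin":-0.14},{"dp":[0,0,0],"spin":-0.14},{"dp":[0,0,0],"spin":-0.14},{"dp":[0,0,0],"spin":-0.14},{"dp":[0,0,0],"spin":-0.14}]'

```text
clock: 10.3
position: [0.575, 0.1836, 0.3589]
ee_rot: [0.64, 0.768, -0.001, -0.001]
ft_force: [0.4, -0.3, -0.0]
grip_width: -0.003
grasp_force: 0.0
```

```bash
python3 - <<'E'
from h import *
a=-.19; k=np.array([.5757,.1835]); c=k-loc((0,0,a),(-.02,.1)); pose=(*c,a); print(pose)
print('tip raised',loc(pose,(.03-.085*np.cos(.611),-.062)),'level',loc(pose,(-.055,-.062)))
o=manip.get_obs(); print(o['position'],yaw(),o['joint_pos'])
t=loc(pose,(-.045,-.062)); plan(np.array([*t,.36]),2.952,20)
E
```

```text
(np.float64(0.5764541952046953), np.float64(0.08152239858874295), -0.19)
tip raised [0.52583661 0.02812098] level [0.51073471 0.03102538]
[0.57497309 0.18355611 0.35887528] 1.7527979525350572 [ 0.16134831  0.33404394 -0.72523493  1.30331669  0.21876744  1.58578525
 -0.35086711]
N 9
[{'dp': [-15.8, -9.1, -0.1], 'spin': np.float64(-0.133)}, {'dp': [-14.4, -11.1, -0.1], 'spin': np.float64(-0.133)}, {'dp': [-12.8, -12.9, -0.1], 'spin': np.float64(-0.133)}, {'dp': [-11.0, -14.5, -0.1], 'spin': np.float64(-0.133)}, {'dp': [-9.0, -15.8, -0.1], 'spin': np.float64(-0.133)}, {'dp': [-6.8, -16.9, -0.1], 'spin': np.float64(-0.133)}, {'dp': [-4.5, -17.6, -0.1], 'spin': np.float64(-0.133)}, {'dp': [-2.1, -18.1, -0.1], 'spin': np.float64(-0.133)}, {'dp': [0.3, -18.2, -0.1], 'spin': np.float64(-0.133)}]
```

Request:
arm_command --plan '[{"dp":[0,0,0],"spin":-0.133},{"dp":[0,0,0],"spin":-0.133},{"dp":[0,0,0],"spin":-0.133},{"dp":[0,0,0],"spin":-0.133},{"dp":[0,0,0],"spin":-0.133}]'

```text
clock: 10.8
position: [0.575, 0.1835, 0.3589]
ee_rot: [0.354, 0.935, -0.001, -0.001]
ft_force: [0.7, 0.1, -0.5]
grip_width: -0.001
grasp_force: 0.0
```

Request:
arm_command --plan '[{"dp":[0,0,0],"spin":-0.133},{"dp":[0,0,0],"spin":-0.133},{"dp":[0,0,0],"spin":-0.133},{"dp":[0,0,0],"spin":-0.133},{"dp":[0,0,0],"spin":0}]'

```text
clock: 11.3
position: [0.5751, 0.1835, 0.3589]
ee_rot: [0.098, 0.995, -0.0, -0.001]
ft_force: [0.4, -0.3, -0.0]
grip_width: 0.0
grasp_force: 0.0
```

```bash
python3 - <<'E'
from h import *
import cv2
im=viewer.camera('wrist'); cv2.imwrite('pics/w5.png',im)
print([(np.round(d['position'],3),round(d['score'],2)) for d in finder.find_in('wrist','lever_tip')])
o=manip.get_obs(); print(o['position'],yaw(),o['joint_pos'])
print(proj('wrist',(.5258,.0281,.283)))
plan(np.array([.5245,.0284,.345]),2.952,20)
E
```

```text
[(array([0.534, 0.03 , 0.269]), 0.81)]
[0.57512089 0.18352347 0.35929783] 2.9398843562123727 [ 0.28011038  0.37980527 -0.90867359  1.29650827  0.29642596  1.60408325
  0.7864869 ]
[ 64.76236176 199.3978632 ]
N 4
[{'dp': [4.6, -40.5, 3.6], 'spin': np.float64(-0.003)}, {'dp': [4.8, -40.5, 3.6], 'spin': np.float64(-0.003)}, {'dp': [4.9, -40.5, 3.6], 'spin': np.float64(-0.003)}, {'dp': [5.0, -40.5, 3.6], 'spin': np.float64(-0.003)}]
```

View pics/w5.png

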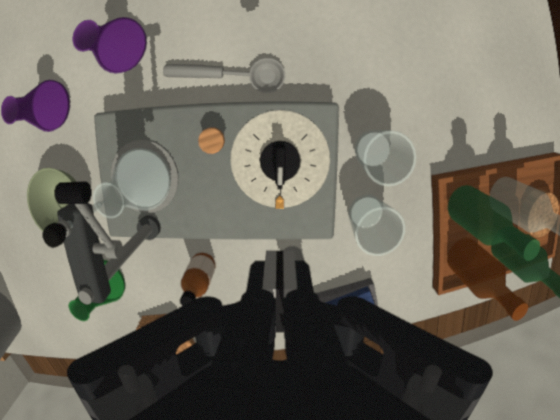

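The wrist picture shows the roller at (73,192), the head at (90,250), the bulb at (55,235) and the closed fingers at (280,265).

```bash
python3 - <<'E'
from h import *
print(unproj('wrist',(73,192),.278))
E
```

```text
[0.52275551 0.03456933 0.278     ]
```

Request:
arm_command --plan '[{"dp":[4,-40,1],"spin":0},{"dp":[4,-40,1],"spin":0},{"dp":[4,-40,1],"spin":0},{"dp":[4,-38,1],"spin":-0.01},{"dp":[0,0,0],"spin":0}]'

```text
clock: 11.9
position: [0.5279, 0.0258, 0.3557]
ee_rot: [0.1, 0.995, -0.001, -0.0]
ft_force: [0.4, -0.2, -0.9]
grip_width: 0.0
grasp_force: 0.0
```

```bash
python3 - <<'E'
from h import *
import cv2
im=viewer.camera('wrist'); cv2.imwrite('pics/w6.png',im)
print([(np.round(d['position'],3),round(d['score'],2)) for d in finder.find_in('wrist','lever_tip')])
o=manip.get_obs(); print(o['position'],yaw(),o['joint_pos'])
print(proj('wrist',(.5258,.0281,.274)))
E
```

```text
[(array([0.524, 0.033, 0.28 ]), 0.86)]
[0.52832855 0.0310487  0.35603212] 2.9487739086255536 [ 0.64313078  0.16857023 -0.88640045  1.49848134  0.13098273  1.53621615
  1.13715767]
[274.34170402 217.42217328]
```

View pics/w6.png

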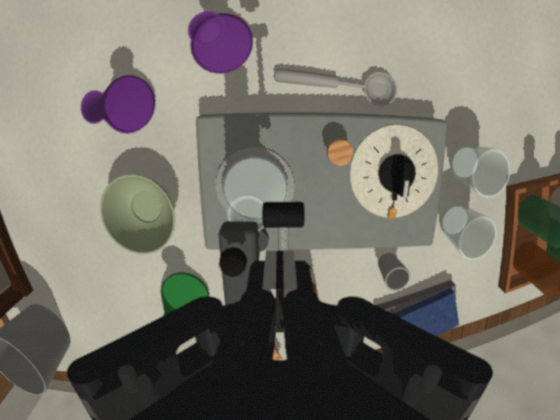

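The roller is at (284,214), about 6 mm to +y of the estimate, so it is at (0.524, 0.034). I'll go down to it and then follow its arc.

Request:
arm_command --plan '[{"dp":[5,2,15],"spin":0},{"dp":[0,0,15],"spin":0},{"dp":[0,0,12],"spin":0},{"dp":[0,0,5],"spin":0},{"dp":[0,0,0],"spin":0}]'

```text
clock: 12.5
position: [0.5237, 0.035, 0.3082]
ee_rot: [0.094, 0.996, 0.0, -0.001]
ft_force: [0.2, -1.3, -0.7]
grip_width: -0.002
grasp_force: 0.0
```

Request:
arm_command --plan '[{"dp":[0,0,3],"spin":0},{"dp":[0,0,3],"spin":0},{"dp":[1,0,3],"spin":0},{"dp":[1,0,2],"spin":0},{"dp":[0,0,0],"spin":0}]'

```text
clock: 13.0
position: [0.5218, 0.0353, 0.2979]
ee_rot: [0.094, 0.996, -0.0, -0.0]
ft_force: [-0.1, -0.1, -0.1]
grip_width: 0.004
grasp_force: 0.0
```

Request:
arm_command --plan '[{"dp":[3,0,5],"spin":0},{"dp":[3,0,5],"spin":0},{"dp":[2,0,5],"spin":0},{"dp":[2,0,5],"spin":0},{"dp":[1,0,5],"spin":0}]'

```text
clock: 13.5
position: [0.5109, 0.0373, 0.2725]
ee_rot: [0.094, 0.996, -0.0, 0.0]
ft_force: [-0.6, 0.6, 1.3]
grip_width: 0.005
grasp_force: 0.8
```

Request:
arm_command --plan '[{"dp":[1,0,5],"spin":0},{"dp":[0,0,5],"spin":0},{"dp":[0,0,5],"spin":0},{"dp":[0,0,5],"spin":0},{"dp":[-1,0,5],"spin":0}]'

```text
clock: 14.0
position: [0.5112, 0.0373, 0.2475]
ee_rot: [0.094, 0.996, -0.0, -0.0]
ft_force: [-1.2, 1.1, 1.8]
grip_width: 0.002
grasp_force: 0.6
```

```bash
python3 - <<'E'
from h import *
import cv2
w=viewer.camera('wrist')[120:330,180:380]; s=viewer.camera('scene')[130:290,180:380]
print(manip.get_obs()['position'],manip.get_obs()['ft_force'])
cv2.imwrite('pics/c7.png',np.hstack([cv2.resize(w,(400,420)),cv2.resize(s,(400,420))]))
E
```

```text
[0.51106949 0.03715037 0.2471763 ] [-0.22684247 -1.2527901   0.59634776]
```

View pics/c7.png

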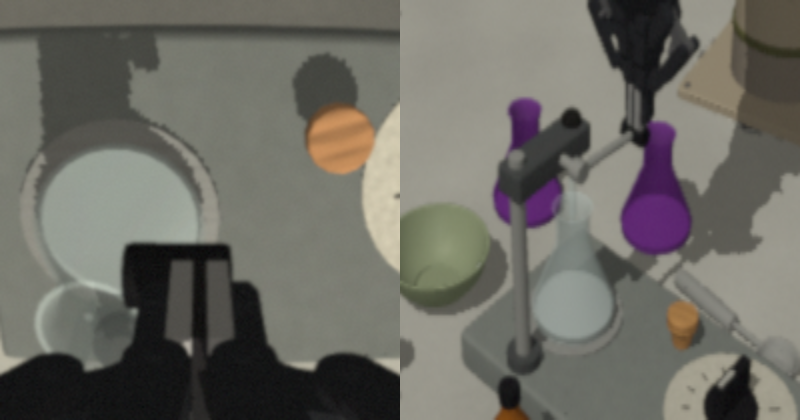

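The fingers bear on the roller and the lever is about level, with the decanter undisturbed. I'll continue to the stop.

Request:
arm_command --plan '[{"dp":[-1,-2,4],"spin":0},{"dp":[-1,0,4],"spin":0},{"dp":[-1,0,4],"spin":0},{"dp":[0,0,3],"spin":0},{"dp":[0,0,0],"spin":0}]'

```text
clock: 14.6
position: [0.5136, 0.0347, 0.2325]
ee_rot: [0.094, 0.996, -0.0, -0.0]
ft_force: [-0.2, 0.2, 0.3]
grip_width: -0.004
grasp_force: 0.0
```

Request:
arm_command --plan '[{"dp":[0,0,2],"spin":0},{"dp":[0,0,1],"spin":0},{"dp":[0,0,0],"spin":0}]'

```text
clock: 14.9
position: [0.5137, 0.0347, 0.23]
ee_rot: [0.094, 0.996, -0.0, 0.0]
ft_force: [0.1, 0.5, 0.3]
grip_width: -0.0
grasp_force: 0.0
```

Request:
arm_command --plan '[{"dp":[0,0,1],"spin":0},{"dp":[0,0,1],"spin":0},{"dp":[0,0,1],"spin":0},{"dp":[0,0,0],"spin":0}]'

```text
clock: 15.3
position: [0.514, 0.0348, 0.228]
ee_rot: [0.094, 0.996, -0.0, 0.001]
ft_force: [-1.9, -1.2, 10.8]
grip_width: 0.002
grasp_force: 5.2
```

At the stop: 10.8 N at the expected height. One more light push, then off and away.

Request:
arm_command --plan '[{"dp":[0,0,0.7],"spin":0},{"dp":[0,0,0],"spin":0},{"dp":[0,0,0],"spin":0}]'

```text
clock: 15.6
position: [0.5141, 0.0348, 0.2278]
ee_rot: [0.094, 0.996, -0.0, 0.001]
ft_force: [-4.3, -1.4, 15.1]
grip_width: 0.004
grasp_force: 7.7
```

Request:
arm_command --plan '[{"dp":[0,0,-5],"spin":0},{"dp":[0,0,-20],"spin":0},{"dp":[0,0,-40],"spin":0},{"dp":[0,0,-40],"spin":0},{"dp":[20,0,-20],"spin":0}]'

```text
clock: 16.1
position: [0.4953, 0.0382, 0.3539]
ee_rot: [0.094, 0.996, 0.001, 0.001]
ft_force: [0.3, 0.2, -0.2]
grip_width: -0.001
grasp_force: 0.0
```

Request:
arm_command --plan '[{"dp":[40,0,0],"spin":0},{"dp":[20,0,0],"spin":0},{"dp":[0,0,0],"spin":0}]'

```text
clock: 16.4
position: [0.4335, 0.0505, 0.3517]
ee_rot: [0.093, 0.996, -0.001, 0.001]
ft_force: [0.5, 0.1, 0.0]
grip_width: -0.001
grasp_force: 0.0
```

```bash
python3 - <<'E'
from h import *
import cv2
o=manip.get_obs(); print(o['clock'],o['position'],o['ft_force'],yaw())
im=viewer.camera('scene'); im0=cv2.imread('pics/scene0.png'); cv2.imwrite('pics/s9.png',im)
for t in ('lever_tip','decanter','stopper'): print(t,[(np.round(d['position'],3),round(d['score'],2)) for d in finder.find_in('scene',t)[:4]])
# expected roller pixels, down / raised, darkest spot near
p=viewer.camera_params('scene'); f=210/np.tan(np.radians(p['vertical_fov']/2))
for X in ((.5135,.0365,.201),(.5145,.036,.207),(.524,.034,.274)):
    v=np.array(p['R'])@X+p['t']; u=np.array([p['cx']+f*v[0]/v[2],p['cy']+f*v[1]/v[2]]); x,y=u.astype(int)
    g=im[y-8:y+9,x-8:x+9].max(2); b=np.argwhere(g<60); print(u.round(1),len(b),b.mean(0)-8 if len(b) else None)
d=cv2.absdiff(im,im0).max(2)>40
for n,(x,y) in dict(dec=(268,235),cork=(321,253),bit=(236,303),jig=(300,343),ta=(378,348),tb=(410,317),bowl=(199,228),spoon=(350,252)).items(): print(n,d[y-15:y+15,x-15:x+15].sum(),end=' ')
E
```

```text
16.4 [0.43346336 0.05049294 0.35173838] [0.54735375 0.07923421 0.01159506] 2.9544159617690506
lever_tip [(array([0.545, 0.025, 0.212]), 0.77), (array([ 0.572, -0.006,  0.098]), 0.32)]
decanter [(array([ 0.412, -0.178,  0.031]), 0.94), (array([0.579, 0.184, 0.056]), 0.74), (array([ 0.75 , -0.175,  0.044]), 0.69), (array([ 0.573, -0.007,  0.097]), 0.66)]
stopper [(array([0.533, 0.11 , 0.076]), 0.64), (array([0.582, 0.188, 0.056]), 0.64), (array([0.546, 0.024, 0.215]), 0.48)]
[297.9 188.9] 85 [0.27058824 0.35294118]
[297.6 186.6] 85 [2.27058824 0.35294118]
[295.1 160.3] 0 None
dec 0 cork 0 bit 0 jig 0 ta 0 tb 0 bowl 0 spoon 8
```

The roller sits at its fully-down pixel, the knob is set, and the other things have not moved.

```bash
python3 -c "
from workcell import manip; print(manip.hand_in())"
```

```text
the job is handed in; nothing more can be done
None
```

The job is handed in: I turned the knob to the set tab (pointer within about 0.01 rad) and let go, then pressed the lift lever down to its stop; the last scene picture showed the decanter and other shelf items unmoved.

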